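Hold a rafter square hard into a stud-and-plate corner

ROBOT

A 6-joint arm with a two-finger parallel gripper is mounted at the origin on the work surface. World frame = base frame: x ahead of the robot, y to its left, z up, the work surface at z = 0. Lengths are in m, angles in rad, forces in N, time in s.
With the tool pointing down it reaches from about 0.35 to 0.95 m from the base axis. Payload 17.4 kg.
Tool frame: the origin (TCP) lies where the fingers leave the gripper's body, on its centre line; the fingertips stand 84 mm ahead of it and the grasp point (between the pads) lies 65 mm ahead of it; z points along the fingers, y is the line along which they close (so a half turn about z gives the same grasp; the last joint's range is limited). The gripper opens to 93 mm and grips with 3 to 60 N. Pads are 15 mm wide; open, the fingers measure 128 mm over their backs; the gripper's body (75 mm by 188 mm) begins 65 mm behind the grasp point.
Start: joints at [-1.196, 0.116, 1.442, -0, 1.584, -0.038], TCP at [0.271, -0.618, 0.303] pointing down, gripper open.
Joint ranges: [-2.83, 2.83], [-0.83, 2.19], [0.07, 2.5], [-1.14, 4.28], [0.01, 3], [-2.97, 2.97]. Speed limits (rad/s): [1.89, 1.89, 2.22, 3.14, 3.14, 3.14].

INTERFACE

Orientations are given as a unit quaternion [w, x, y, z].
In Python, from station import sensors, vision, ticket gives the robot as it stands.
- The arm moves only by the shell command python3 -m crank 'ROWS'. ROWS is JSON, a list of rows, each a list of 7 numbers: the shift along the tool's x, y, z in m, then the turn, a rotation vector about the tool's x, y, z in degrees, then the closure in counts, from 0 (fully open) to 255 (shut). A call has 1 to 5 rows; each row is the pose to reach, as a shift and turn from the pose commanded when the call began, along the tool's axes at that moment; what a row does not reach only later rows make up. A row lasts 1/10 s, in which the tool goes at most 50 mm and 8.59 degrees, less where a joint would pass 70% of its speed; a pose out of reach is approached as far as the arm can. A call with a gripper value outside its range is refused whole. The fingers move at their own pace and stop on an object; the grip force is fixed at half the most. Time passes only in rows, so rows that repeat a pose let the fingers close. It gives the time, the measured TCP pose, the force, the opening and the grip force at its end, in the units of the state.
- sensors.read_state(): the state, without advancing time (a new reading comes with each control period).
- vision.camera(name): name is "scene" or "side" or "wrist"; returns (picture, depth): 420x560x3 uint8, red, green, blue; 420x560 float32, m along the optical axis (not along the pixel's ray), 0 where there is no reading.
- vision.calibration(name): a dict with "fx", "fy", "cx", "cy" (pixels), "cam_to_world" (4x4, takes a point from camera to world coordinates). Camera axes: x right, y down, z forward; pixel columns grow to the right and rows downward; lengths in m; the calibration is good to about 2 mm. The wrist camera is an equidistant fisheye: a pixel r from the principal point sees the ray r / f radians off the axis. A picture is of the moment at which its call begins: read the wrist's pose just before it. calibration takes no time and is no camera call; for the wrist camera it gives the pose at the moment of the call.
- ticket.close_job(): hands the job in; it is judged then, once.
The state is a dict: "time": time; "qpos": joint angles; "joint_vel": joint speeds; "joint_torque": joint torques, N m; "position": TCP position; "orientation": TCP orientation; "contact_force": force on the tool from outside, world axes, zero at the start; "moment": the same for the moment, N m; "grip_width": finger opening in m; "gripper_force": force on a finger pad.
Only numpy, scipy, OpenCV 4.12 (cv2) and the standard library are available. Lean on these libraries where they do the work, as an engineer would, in place of code of your own. Each camera call takes 0.05 s, during which the arm holds its last target. There are 200 camera calls.

TASK

Pick up the rafter square, set its fence down flat on the timber plate a little short of the upright stud, and slide it along the plate until its upright edge meets the stud. Finish still gripping the square and pressing it home, in line with the plate and near the middle of its width, so that the fence lies flush on the plate and the upright edge flush on the stud: keep holding it there, do not let go. Leave everything else on the bench where it is.

Things in the scene. Friction and masses are not known exactly. Their poses are not given: they have to be found in the camera images.
- square: Bare aluminium rafter square: right-angled triangle, blunt tips, triangular window; loose, 200 to 380 g, standing upright on its fence. Flat body 10 mm thick. Origin: middle of the fence's underside. x along the fence to the heel (right-angled corner), z up, y through the thickness. Fence: flange x -75 to 75, 32 mm wide (y), 8 mm high. Centre of mass about x 14, z 51 mm.
- square_grip (a point): Where to pinch the square from above, fingers on its flat sides (10 mm apart along its y): in the sloping bar, (-5, 0, 85 mm in the square's frame), 15 mm below the sloping edge. That edge runs at 45 degrees from (x 45, z 150) to (x -75, z 30); the bar is 40 mm wide, solid from z 43 to 100 at x -5; the window is below. Both working edges stay free.
- square_heel (a point): Heel of the square: the right-angled outer corner at the fence's underside (75, 0, 0 mm in the square's frame). The upright edge rises from here to z = 150.
- square_top (a point): Top end of the square's upright edge (75, 0, 150 mm in the square's frame).
- square_toe (a point): The other end of the fence's underside (-75, 0, 0 mm in the square's frame).
- frame: Rigid timber corner fixed to the bench: a plate lying flat, 400 x 90 x 38 mm, and a stud (38 x 90 mm, its top 228 mm above the bench) standing square across it. Origin: on the bench below the inside corner. x along the plate into the stud, y across, z up. Plate x -290 to 110, y -45 to 45, top z = 38. Stud face: x = 0. The square goes on the negative x side, its x along the frame's x.
- corner (a point): The inside corner: middle of the line where the stud's face meets the plate's top (0, 0, 38 mm in the frame's frame). The square's heel ends here. Fence on plate drags with a few N of friction; a push of 10 to 20 N along x with a few N downwards holds it home.
- tape: A yellow tape measure, 70 x 36 x 62 mm, bystander; origin under its centre.
- glue: A glue bottle, 54 mm diameter, 150 mm tall, bystander; origin under its centre.
- screwjar: A glass screw jar, 64 mm diameter, 75 mm tall, bystander; origin under its centre.
- hammer: A hammer lying on the bench, bystander; x points along it towards the head.
- offcut: A loose timber offcut, 120 x 90 x 38 mm, lying flat, bystander; origin under its centre.
- driver: A screwdriver lying on the bench, bystander; x points along it towards the tip.
- mug: A white mug, 80 mm diameter, 90 mm tall, handle at its +y side, bystander; origin under its centre.
Mind the look-alikes: they are no part of the job. Of the things shaped like the square, the aluminium one is meant.

How it is judged:
On the way, in this order (a step that is already met when the one before it is completed fails the run):
1. the square is lifted clear of the bench in the fingers (height (world z) of square above 0.05 m and contact force between the fingers and square above 1 N), for 0.1 s.
2. the fence rests flat on the plate, its heel still more than 8 mm short of the stud (z of square_heel in the frame of frame between 0.035 and 0.0405 m and z of square_toe in the frame of frame between 0.035 and 0.0405 m and y of square_heel in the frame of frame between -0.03 and 0.03 m and y of square_toe in the frame of frame between -0.03 and 0.03 m and x of square_heel in the frame of frame between -0.14 and -0.008 m and contact force between square and frame above 0.5 N and contact force between the fingers and square above 1 N), for 0.1 s.
At the end, for the whole second after the job is handed in: Through the last second: square gripped (over 2 N), at rest, pressed on plate and on stud (over 1 N each); fence ends within 2.5 mm of the plate and 30 mm of its middle line; upright edge ends within 2.5 mm of the stud; in line with the plate to 0.06 rad, upright to 0.05 rad (z of square_heel in the frame of frame between 0.035 and 0.0405 m and z of square_toe in the frame of frame between 0.035 and 0.0405 m and y of square_heel in the frame of frame between -0.03 and 0.03 m and y of square_toe in the frame of frame between -0.03 and 0.03 m and x of square_heel in the frame of frame between -0.0025 and 0.002 m and x of square_top in the frame of frame between -0.0025 and 0.002 m and angle between the x axis of square and the x axis of frame, either way round below 0.06 rad and angle between square's own z axis and vertical below 0.05 rad and contact force between square and frame_c0 above 1 N and contact force between square and frame_c1 above 1 N and contact force between the fingers and square above 2 N and linear speed of square below 0.01 m/s); the arm keeps its last pose, push and grip.
It fails at once if a bystander is moved more than 30 mm (distance of any of tape, glue, screwjar, hammer, offcut, driver, mug from where it was at the start of the episode above 0.03 m).
It also fails if it takes over 64 s, if anything falls off the work surface, if the arm or the gripper's body presses on something with over 40 N, if the wrist force passes 120 N, or if a joint passes its speed limit or range.

## Working session

There is one attempt and no reset: what is moved stays moved. The work goes in short steps, Python scripts to look and compute and a shell command to move; the robot and the scene stay as the last step left them, time stands still between calls to the robot, and variables do not carry over. Pictures are saved under pics/ and viewed, at most 10 in all, crops included, and the job is handed in when it is done.

```bash
mkdir -p pics; python3 - <<'E'
from station import sensors, vision
import cv2,numpy as np
s=sensors.read_state();print(s)
for n in("scene","side"):
    p,d=vision.camera(n);c=vision.calibration(n);print(n,c)
    np.savez(f"pics/{n}0.npz",p=p,d=d,**{k:np.array(v) for k,v in c.items()})
    cv2.imwrite(f"pics/{n}0.png",p[:,:,::-1])
E
```

```text
{'time': 0.0, 'qpos': array([-1.19580033e+00,  1.16523910e-01,  1.44226092e+00, -8.59965252e-06,
        1.58394265e+00, -3.78123232e-02]), 'joint_vel': array([-0.00024607,  0.00027881,  0.00012054, -0.00051909,  0.00062399,
       -0.00039358]), 'joint_torque': array([-2.93482779e-03, -7.21258521e+01, -6.22614670e+01,  7.78869283e-02,
        2.35992030e-02, -8.65319839e-05]), 'position': array([ 0.27074897, -0.61822425,  0.30198223]), 'orientation': array([-5.58649612e-04,  9.78774032e-01,  2.04941629e-01, -9.94476820e-05]), 'contact_force': array([ 0.09385904, -0.2939775 , -0.34293556]), 'moment': array([-0.00037402,  0.05091544,  0.00648865]), 'gripper_force': 0.0, 'grip_width': 0.09290432055059467}
scene {'fx': 536.0569811906023, 'fy': 536.0569811906023, 'cx': 282.7852032909412, 'cy': 203.53917005258458, 'cam_to_world': array([[-0.01511022,  0.69971085, -0.71426634,  1.37154508],
       [ 0.99987099,  0.01446693, -0.00698004, -0.14114186],
       [ 0.00544923, -0.71427966, -0.69983917,  0.96247734],
       [ 0.        ,  0.        ,  0.        ,  1.        ]])}
side {'fx': 379.92475545148955, 'fy': 379.92475545148955, 'cx': 283.9076571336869, 'cy': 212.16294921983595, 'cam_to_world': array([[-0.9459946 , -0.18241072,  0.26799356,  0.23117042],
       [-0.32413238,  0.51769043, -0.79179215,  0.68040814],
       [ 0.00569367, -0.83589649, -0.54885758,  0.69843601],
       [ 0.        ,  0.        ,  0.        ,  1.        ]])}
```

View pics/scene0.png

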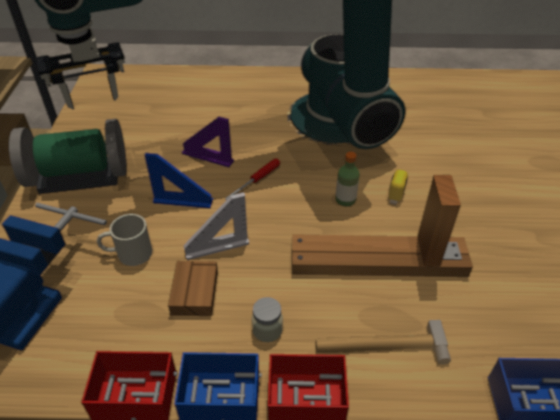

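View pics/side0.png

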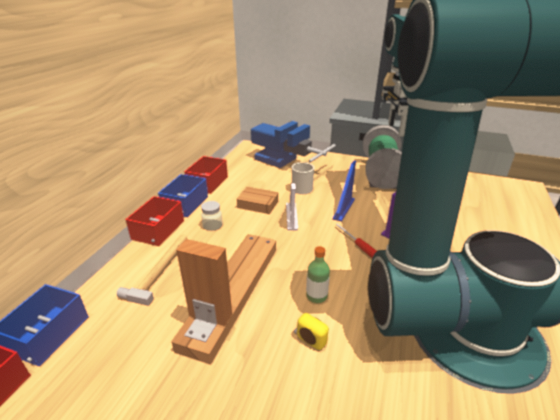

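The three square-shaped things in the scene view are purple (210,140), blue (178,182) and bare grey metal (220,228). The grey one matches "bare aluminium". I'll confirm it in an enlarged crop, next to the frame.

```bash
python3 - <<'E'
import cv2
p=cv2.imread("pics/scene0.png")
a=cv2.resize(p[180:280,170:270],(400,400),interpolation=cv2.INTER_CUBIC)
b=cv2.resize(p[165:285,280:480],(800,480),interpolation=cv2.INTER_CUBIC)
cv2.imwrite("pics/a.png",cv2.resize(p[185:265,175:260],None,fx=7,fy=7,interpolation=cv2.INTER_CUBIC))
cv2.imwrite("pics/b.png",b)
E
```

```text
(no output)
```

View pics/a.png

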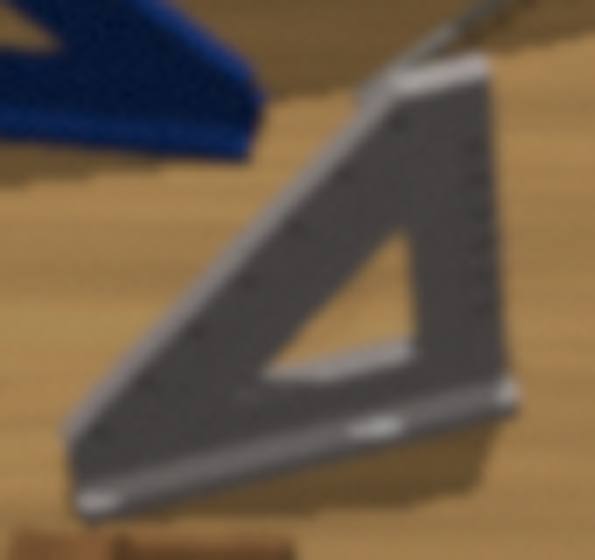

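View pics/b.png

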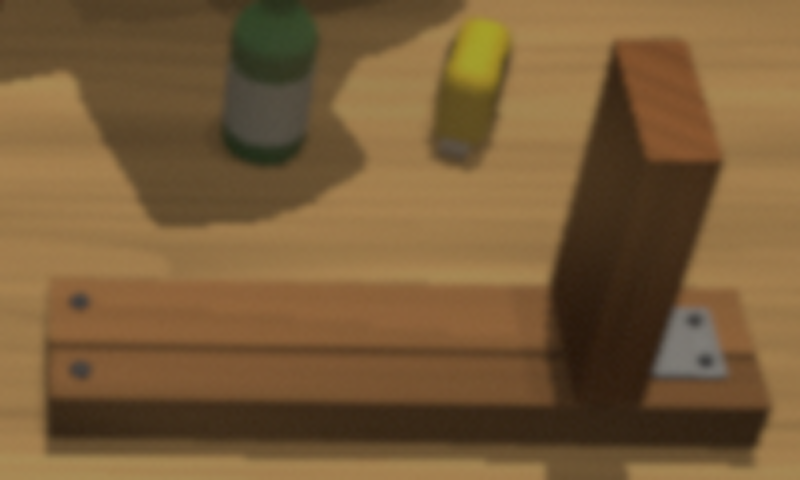

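Confirmed: the bare grey windowed square has its heel at crop (515,405) and its toe at (85,505). Blue is painted. The frame's stud is on the right in b, with its face base running from (553,287) to (578,402). Next I'll fit both poses.

```bash
cat > h.py <<'E'
import numpy as np
from scipy.optimize import least_squares
from scipy.spatial.transform import Rotation as R
def proj(P,c):
    T=np.linalg.inv(c["cam_to_world"]);q=P@T[:3,:3].T+T[:3,3]
    return np.c_[c["fx"]*q[:,0]/q[:,2]+c["cx"],c["fy"]*q[:,1]/q[:,2]+c["cy"]]
def place(v,O,z=0): return O/1000@R.from_euler("z",v[2]).as_matrix().T+[v[0],v[1],z]
def fit(O,px,c,v0):
    r=least_squares(lambda v:(proj(place(v,O),c)-px).ravel(),v0,loss="soft_l1")
    return r.x,(proj(place(r.x,O),c)-px)
E
python3 - <<'E'
from h import *
from station import sensors
c=np.load("pics/scene0.npz");d=c["d"]
O=np.array([[75,-5,150],[75,5,150],[75,-16,8],[75,-16,0],[-75,-16,8],[-75,-16,0],[-75,-5,30]],float)
px=np.array([[488,80],[486,57],[518,385],[515,412],[78,492],[90,520],[70,435]])/7+[175,185]-.5*6/7
v,r=fit(O,px,c,[.6,-.3,1.5]);print("square",v,r.round(1).tolist())
F=np.array([[-290,-45,38],[-290,45,38],[110,-45,38],[110,45,38],[-290,-45,0],[110,-45,0],[0,45,228],[0,-45,228],[38,-45,228],[38,45,228],[0,-45,38],[0,45,38]],float)
pf=np.array([[50,402],[50,278],[768,408],[738,292],[48,440],[757,445],[615,42],[648,160],[720,160],[688,42],[578,402],[553,287]])/4+[280,165]-.375
w,r=fit(F,pf,c,[.6,.2,1.5]);print("frame",w,r.round(1).tolist())
# depth cloud
yy,xx=np.mgrid[:420,:560];q=np.stack([(xx-c["cx"])/c["fx"]*d,(yy-c["cy"])/c["fy"]*d,d],-1)
W=q@c["cam_to_world"][:3,:3].T+c["cam_to_world"][:3,3];W=W[d>0]
def loc(v): return (W-[v[0],v[1],0])@R.from_euler("z",v[2]).as_matrix()*1000
L=loc(v);m=(abs(L[:,0])<80)&(abs(L[:,1])<15)&(L[:,2]>20)&(L[:,2]<140);print("body y pts",m.sum(),np.median(L[m,1]),np.polyfit(L[m,0],L[m,1],1))
L=loc(w);m=(L[:,0]>-280)&(L[:,0]<-20)&(abs(L[:,1])<40)&(L[:,2]>20);print("plate z",np.median(L[m,2]))
m=(abs(L[:,0]-5)<20)&(abs(L[:,1])<35)&(L[:,2]>60)&(L[:,2]<210);print("stud face x",np.percentile(L[m,0],[5,25,50,75]))
m=(L[:,0]>-280)&(L[:,0]<-20)&(abs(L[:,1]+45)<15)&(L[:,2]>8)&(L[:,2]<30);print("side y",np.median(L[m,1]))
s=sensors.read_state();t=R.from_quat(s["orientation"],scalar_first=True)
G=place(v,np.array([[-5,0,85.]]))[0];H=place(w,np.array([[0,0,38.]]))[0];print("grip",G,"corner",H,"tool axes\n",t.as_matrix().round(3))
E
```

```text
square [ 0.53636287 -0.30566732  1.9008227 ] [[0.6, -1.1], [-0.3, -0.8], [0.1, 1.8], [0.7, 0.1], [0.3, 1.4], [-1.0, -0.4], [-0.6, -0.2]]
frame [0.57382423 0.16265789 1.57263023] [[-0.2, -0.8], [-0.1, 0.0], [1.7, 0.2], [-0.1, -1.2], [0.0, 0.4], [0.2, 1.6], [-0.2, -0.8], [0.1, 0.1], [1.6, 0.4], [-0.2, -0.5], [-0.7, 1.0], [-1.2, -0.6]]
body y pts 1596 -7.396393444582591 [ 0.01404019 -7.21315734]
plate z 39.170237088888896
stud face x [-2.18747609 -1.62279104 -1.31430971 -0.88903572]
side y -44.691094828036256
grip [ 0.53798321 -0.31039749  0.085     ] corner [0.57382423 0.16265789 0.038     ] tool axes
 [[ 0.916  0.401 -0.   ]
 [ 0.401 -0.916  0.001]
 [ 0.    -0.001 -1.   ]]
```

```bash
cat >> h.py <<'E'
def go(p,yaw):
    """shift (tool axes) and turn (deg) to TCP p with tool x at world yaw [rad], pointing down"""
    from station import sensors
    s=sensors.read_state();t=R.from_quat(s["orientation"],scalar_first=True)
    g=R.from_euler("z",yaw)*R.from_euler("x",np.pi)
    # tool x at yaw; y = x mirrored for z down
    print(s["time"],s["position"].round(4),"shift",(t.inv().apply(np.array(p)-s["position"])).round(4),"turn",np.degrees((t.inv()*g).as_rotvec()).round(2),
      "F",s["contact_force"].round(1),"M",s["moment"].round(2),"w",round(s["grip_width"],4),"g",round(s["gripper_force"],1),"q",s["qpos"].round(2))
E
python3 -m crank '[[0.05,-0.02,0,0,0,-8.5,0],[0.09,-0.04,0,0,0,-17,0],[0.13,-0.06,0,0,0,-25,0],[0.17,-0.08,0,0,0,-33.5,0],[0.19,-0.09,0,0,0,-42,0]]'
python3 -c "
from h import *
go([.540,-.310,.303],1.91)"
```

```text
time: 0.6
position: [0.4104, -0.4572, 0.3026]
orientation: [-0.0, 0.838, 0.545, 0.0]
contact_force: [-0.3, -0.6, 0.3]
grip_width: 0.0934
gripper_force: 0.0
0.6 [ 0.4104 -0.4572  0.3026] shift [ 0.1871  0.0589 -0.0003] turn [ 1.000e-02 -3.000e-02 -4.334e+01] F [-0.3 -0.6  0.3] M [-0.03 -0.01  0.03] w 0.0934 g 0.0 q [-0.88 -0.02  1.58  0.    1.58 -0.46]
```

```bash
python3 -m crank '[[0.037,0.012,0,0,0,-8.5,0],[0.075,0.024,0,0,0,-17,0],[0.112,0.035,0,0,0,-25.5,0],[0.15,0.047,0,0,0,-34,0],[0.187,0.059,0,0,0,-42.5,0]]'
python3 - <<'E'
from h import *
from station import vision
import cv2
go([.540,-.310,.150],1.91)
p,d=vision.camera("wrist");cv2.imwrite("pics/w.png",p[:,:,::-1]);c=vision.calibration("wrist");print(c)
p,d=vision.camera("scene");c=vision.calibration("scene");print(proj(np.array([[.540,-.310,.085]]),c))
E
```

```text
time: 1.1
position: [0.5404, -0.3121, 0.3025]
orientation: [-0.0, 0.584, 0.812, -0.0]
contact_force: [0.6, 0.3, 0.3]
grip_width: 0.0927
gripper_force: 0.0
1.1 [ 0.5404 -0.3121  0.3025] shift [0.0021 0.0003 0.1525] turn [-0.01 -0.01 -0.93] F [0.6 0.3 0.3] M [-0.03 -0.09  0.04] w 0.0927 g 0.0 q [-0.56  0.01  1.56  0.    1.58 -0.89]
{'fx': 325.19226210127806, 'fy': 325.19226210127806, 'cx': 275.7734778388458, 'cy': 211.10491862904288, 'cam_to_world': array([[ 9.44412765e-01,  3.17072781e-01,  8.68871699e-02,
         5.18494855e-01],
       [ 3.28760777e-01, -9.11583995e-01, -2.46841997e-01,
        -2.41324974e-01],
       [ 9.38074918e-04,  2.61685827e-01, -9.65152655e-01,
         3.83549376e-01],
       [ 0.00000000e+00,  0.00000000e+00,  0.00000000e+00,
         1.00000000e+00]])}
[[211.38884836 222.3710606 ]]
```

View pics/w.png

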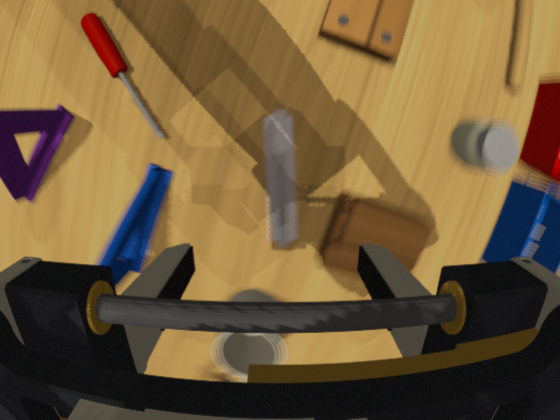

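Wrist view: the square is edge-on from (278,112) to (285,243), roughly midway between the fingers. The blue square (135,225) and the offcut (375,235) are clear. I'll check the fitted pose by overlaying its outline.

```bash
python3 - <<'E'
from h import *
from station import vision
import cv2
c=vision.calibration("wrist");p=cv2.imread("pics/w.png")
k=5;x0,y0=235,95
im=cv2.resize(p[y0:y0+165,x0:x0+100],None,fx=k,fy=k,interpolation=cv2.INTER_CUBIC)
L=[[(-75,-16,8),(75,-16,8),(75,16,8),(-75,16,8),(-75,-16,8)],[(45,-5,150),(75,-5,150),(75,5,150),(45,5,150),(45,-5,150),(-75,-5,30),(-75,5,30),(45,5,150)]]
T=np.linalg.inv(c["cam_to_world"])
for l in L:
    P=place([.5384,-.3049,1.91],np.array(l,float))@T[:3,:3].T+T[:3,3]
    r=np.hypot(P[:,0],P[:,1]);th=np.arctan2(r,P[:,2])
    u=np.c_[c["fx"]*th*P[:,0]/r+c["cx"],c["fy"]*th*P[:,1]/r+c["cy"]]
    print(u.round(0).tolist())
    cv2.polylines(im,[(((u-[x0,y0])+.5)*k).astype(int)],False,(0,0,255),1)
cv2.imwrite("pics/w2.png",im[:,:,:][:800] if 0 else cv2.resize(im,None,fx=.72,fy=.72))
E
```

```text
[[289.0, 241.0], [289.0, 116.0], [261.0, 117.0], [263.0, 241.0], [289.0, 241.0]]
[[281.0, 153.0], [281.0, 111.0], [267.0, 112.0], [268.0, 153.0], [281.0, 153.0], [281.0, 248.0], [272.0, 248.0], [268.0, 153.0]]
```

View pics/w2.png

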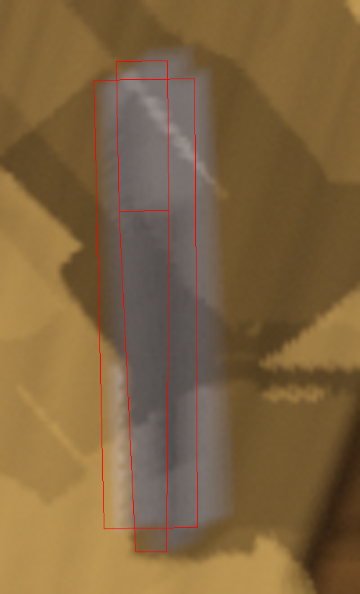

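```bash
python3 - <<'E'
from h import *
from station import vision
import cv2
for i in range(4): go([.540,-.310,.150],1.91); c=vision.calibration("wrist");p,d=vision.camera("wrist")
p=p[:,:,::-1].copy();np.savez("pics/w3.npz",p=p,d=d,**c)
k=5;x0,y0=235,95
im=cv2.resize(p[y0:y0+165,x0:x0+100],None,fx=k,fy=k,interpolation=cv2.INTER_CUBIC)
L=[[(-75,-16,8),(75,-16,8),(75,16,8),(-75,16,8),(-75,-16,8)],[(45,-5,150),(75,-5,150),(75,5,150),(45,5,150),(45,-5,150),(-75,-5,30),(-75,5,30),(45,5,150)]]
T=np.linalg.inv(c["cam_to_world"])
for l in L:
    P=place([.5384,-.3049,1.91],np.array(l,float))@T[:3,:3].T+T[:3,3]
    r=np.hypot(P[:,0],P[:,1]);th=np.arctan2(r,P[:,2])
    u=np.c_[c["fx"]*th*P[:,0]/r+c["cx"],c["fy"]*th*P[:,1]/r+c["cy"]]
    cv2.polylines(im,[(((u-[x0,y0])+.5)*k).astype(int)],False,(0,0,255),1)
cv2.imwrite("pics/w4.png",cv2.resize(im,None,fx=.72,fy=.72))
# depth: body points in local frame
yy,xx=np.mgrid[:420,:560];a=(xx-c["cx"])/c["fx"];b=(yy-c["cy"])/c["fy"];r=np.hypot(a,b)+1e-9
t=np.tan(r)/r;W=np.stack([a*t*d,b*t*d,d],-1)@c["cam_to_world"][:3,:3].T+c["cam_to_world"][:3,3]
V=((W-[.5384,-.3049,0])@R.from_euler("z",1.91).as_matrix()*1000)[d>0]
m=(abs(V[:,0])<85)&(abs(V[:,1])<30)&(V[:,2]>22)&(V[:,2]<165)
B=V[m]
for lo in range(-80,80,20):
    s=B[(B[:,0]>=lo)&(B[:,0]<lo+20)]
    if len(s):print(lo+10,len(s),"y",np.percentile(s[:,1],[5,50,95]).round(1),"z",np.percentile(s[:,2],[50,95]).round(0))
E
```

```text
1.2 [ 0.5417 -0.3106  0.3022] shift [ 0.0009 -0.0015  0.1522] turn [ 0.01 -0.06 -0.78] F [-2.  -1.2  0.2] M [-0.07 -0.12 -0.02] w 0.0932 g 0.0 q [-0.56  0.01  1.56  0.    1.58 -0.89]
1.25 [ 0.5406 -0.3121  0.3023] shift [0.0021 0.0002 0.1523] turn [-0.03 -0.04 -1.11] F [ 0.3  0.8 -1.1] M [-0.1  -0.11  0.01] w 0.0929 g 0.0 q [-0.56  0.01  1.56  0.    1.58 -0.88]
1.3 [ 0.5398 -0.3131  0.3023] shift [0.0029 0.0012 0.1523] turn [-0.03 -0.02 -1.28] F [-0.1 -0.5 -0.3] M [-0.03 -0.14 -0.02] w 0.0929 g 0.0 q [-0.57  0.01  1.56 -0.    1.58 -0.88]
1.35 [ 0.5393 -0.3138  0.3024] shift [0.0034 0.0019 0.1524] turn [-0.03 -0.02 -1.36] F [0.7 0.3 0. ] M [-0.02 -0.11 -0.01] w 0.0927 g 0.0 q [-0.57  0.01  1.56 -0.    1.58 -0.88]
-70 81 y [-5.7 -1.2  3.4] z [37. 47.]
-50 110 y [-5.5 -1.2  4. ] z [58. 66.]
-30 146 y [-5.3 -0.4  4.4] z [78. 87.]
-10 180 y [-5.1  0.3  4.7] z [ 98. 107.]
10 232 y [-4.1  0.1  4.9] z [118. 126.]
30 294 y [-4.   0.6  5.2] z [138. 146.]
50 392 y [-4.   0.8  5.3] z [149. 150.]
70 239 y [-3.6  1.2  5.5] z [149. 150.]
```

View pics/w4.png

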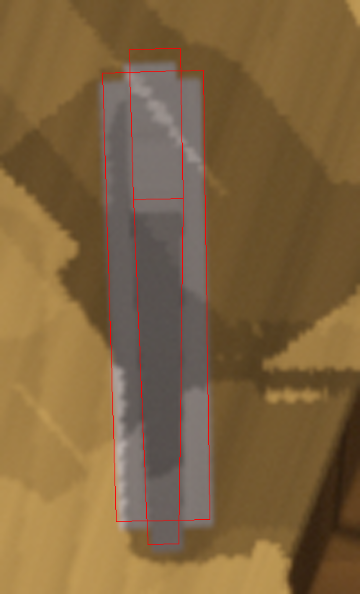

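The settled overlay fits to about 3 mm along the fence. I've corrected the grip point to (0.541, -0.312) with yaw 1.925, and will go down to it.

```bash
python3 -c "
from h import *
from station import vision
vision.camera('scene')
go([.541,-.3125,.151],1.925)"
```

```text
1.45 [ 0.5389 -0.3144  0.3026] shift [0.0012 0.0026 0.1516] turn [-0.02 -0.   -2.27] F [-0.7  0.   1.3] M [ 0.01 -0.08 -0.05] w 0.0929 g 0.0 q [-0.57  0.01  1.56 -0.    1.58 -0.88]
```

```bash
python3 -m crank '[[0.001,0.003,0.03,0,0,-2.3,0],[0.001,0.003,0.065,0,0,-2.3,0],[0.001,0.003,0.10,0,0,-2.3,0],[0.001,0.003,0.13,0,0,-2.3,0],[0.001,0.003,0.151,0,0,-2.3,0]]'; python3 -m crank '[[0,0,0,0,0,0,0],[0,0,0,0,0,0,0],[0,0,0,0,0,0,0]]'
python3 -c "
from h import *
go([.541,-.3125,.151],1.925)"
```

```text
time: 1.95
position: [0.5408, -0.3124, 0.1494]
orientation: [-0.001, 0.571, 0.821, -0.0]
contact_force: [-0.0, 0.2, 0.1]
grip_width: 0.0928
gripper_force: 0.0
time: 2.25
position: [0.5424, -0.3124, 0.1536]
orientation: [0.001, 0.571, 0.821, 0.0]
contact_force: [0.1, -0.6, 0.4]
grip_width: 0.0931
gripper_force: 0.0
2.25 [ 0.5424 -0.3124  0.1536] shift [ 0.0004 -0.0013  0.0026] turn [0.07 0.1  0.11] F [ 0.1 -0.6  0.4] M [-0.09 -0.13  0.02] w 0.0931 g 0.0 q [-0.56  0.09  1.72 -0.    1.33 -0.92]
```

```bash
python3 -m crank '[[0,-0.001,0.001,0,0,0,255],[0,-0.001,0.001,0,0,0,255],[0,-0.001,0.001,0,0,0,255],[0,-0.001,0.001,0,0,0,255],[0,-0.001,0.001,0,0,0,255]]'; python3 -m crank '[[0,0,0,0,0,0,255],[0,0,0,0,0,0,255],[0,0,0,0,0,0,255],[0,0,0,0,0,0,255],[0,0,0,0,0,0,255]]'
python3 -c "
from h import *
go([.541,-.3125,.151],1.925)"
```

```text
time: 2.75
position: [0.5412, -0.3121, 0.1509]
orientation: [0.0, 0.57, 0.821, 0.0]
contact_force: [0.3, 0.2, 0.2]
grip_width: 0.0576
gripper_force: 0.0
time: 3.25
position: [0.5412, -0.3121, 0.1507]
orientation: [-0.0, 0.57, 0.821, 0.0]
contact_force: [-0.3, 0.3, 0.1]
grip_width: 0.0172
gripper_force: 0.0
3.25 [ 0.5412 -0.3121  0.1507] shift [-0.0003 -0.0003 -0.0003] turn [-0.   -0.    0.16] F [-0.3  0.3  0.1] M [-0.   -0.11  0.01] w 0.0172 g 0.0 q [-0.56  0.09  1.72  0.    1.33 -0.92]
```

```bash
python3 -m crank '[[0,0,0,0,0,0,255],[0,0,0,0,0,0,255],[0,0,0,0,0,0,255],[0,0,0,0,0,0,255],[0,0,0,0,0,0,255]]';python3 -m crank '[[0,0,-0.02,0,0,0,255],[0,0,-0.04,0,0,0,255],[0,0,-0.07,0,0,0,255],[0,0,-0.10,0,0,0,255],[0,0,-0.11,0,0,0,255]]'
python3 -m crank '[[0,0,0,0,0,0,255],[0,0,0,0,0,0,255],[0,0,0,0,0,0,255]]'
python3 - <<'E'
from h import *
from station import vision
import cv2
# target: heel 60 mm short of the stud, ~30 mm over the plate
th=1.573;C=np.array([.5738,.1627]);X=np.array([np.cos(th),np.sin(th)])
g=C+X*(-.080-.060);print(g);go([*g,.260],th)
p,d=vision.camera("side");cv2.imwrite("pics/s1.png",cv2.resize(p[120:280,220:420,::-1],None,fx=4,fy=3.75))
E
```

```text
time: 3.75
position: [0.5412, -0.312, 0.1506]
orientation: [-0.0, 0.57, 0.821, -0.0]
contact_force: [0.4, -0.8, -1.6]
grip_width: 0.0097
gripper_force: 30.0
time: 4.25
position: [0.5416, -0.3123, 0.2638]
orientation: [0.002, 0.57, 0.821, 0.0]
contact_force: [0.0, 0.3, -3.4]
grip_width: 0.0096
gripper_force: 30.0
time: 4.55
position: [0.5408, -0.3119, 0.2587]
orientation: [-0.001, 0.57, 0.821, -0.0]
contact_force: [-0.4, -0.2, -3.3]
grip_width: 0.0099
gripper_force: 30.0
[0.57410851 0.02270034]
4.55 [ 0.5408 -0.3119  0.2587] shift [ 0.3019  0.1481 -0.0009] turn [-0.11 -0.1  20.32] F [-0.4 -0.2 -3.3] M [-0.06 -0.13  0.07] w 0.0099 g 30.0 q [-0.56  0.02  1.61 -0.    1.51 -0.92]
```

View pics/s1.png

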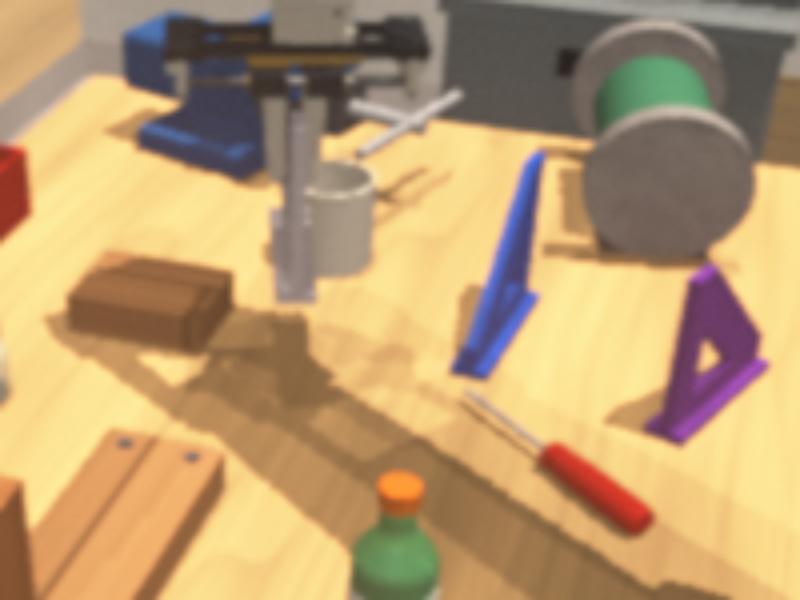

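The square is lifted and upright in the fingers, and nothing else has been disturbed. Next I'll carry it over the plate.

```bash
python3 -m crank '[[0.03,0.015,0,0,0,2,255],[0.07,0.034,0,0,0,5,255],[0.11,0.054,0,0,0,8,255],[0.15,0.074,0,0,0,11,255],[0.19,0.093,0,0,0,14,255]]'; python3 -c "
from h import *
go([.5741,.0227,.25],1.573)"
```

```text
time: 5.1
position: [0.5616, -0.0998, 0.2598]
orientation: [-0.0, 0.667, 0.745, -0.0]
contact_force: [0.5, -0.1, -3.8]
grip_width: 0.0099
gripper_force: 30.0
5.1 [ 0.5616 -0.0998  0.2598] shift [0.1204 0.0259 0.0098] turn [-0.06 -0.02  6.18] F [ 0.5 -0.1 -3.8] M [-0.11 -0.17 -0.04] w 0.0099 g 30.0 q [-0.22 -0.1   1.73  0.    1.51 -0.33]
```

```bash
python3 -m crank '[[0.035,0.007,0,0,0,2,255],[0.07,0.014,0,0,0,4,255],[0.1,0.021,0,0,0,6.2,255],[0.12,0.026,0,0,0,6.2,255],[0.12,0.026,0,0,0,6.2,255]]';python3 -m crank '[[0,0,0,0,0,0,255],[0,0,0,0,0,0,255],[0,0,0,0,0,0,255]]'
python3 - <<'E'
from h import *
from station import vision
import cv2
go([.5741,.0227,.19],1.573)
p,d=vision.camera("scene");c=vision.calibration("scene")
p=p[:,:,::-1].copy();x0,y0,k=285,140,4
im=cv2.resize(p[y0:y0+145,x0:x0+195],None,fx=k,fy=k,interpolation=cv2.INTER_CUBIC)
from station import sensors
s=sensors.read_state();q=s["position"]
v=[q[0]+.005*np.cos(1.573),q[1]+.005,1.573];z=q[2]-.150
O=np.array([[-75,-16,0],[75,-16,0],[75,-16,8],[-75,-16,8],[-75,-5,30],[45,-5,150],[75,-5,150],[75,-5,8]],float)
w=[.5738,.1627,1.573]
F=np.array([[-290,-45,38],[0,-45,38],[0,-45,228],[0,45,228],[0,45,38],[-290,45,38],[-290,-45,38]],float)
for P in(place(v,O,z),place(w,F)):
    cv2.polylines(im,[((proj(P,c)-[x0,y0]+.5)*k).astype(int)],False,(255,255,0),1)
cv2.imwrite("pics/c1.png",im)
E
```

```text
time: 5.6
position: [0.5742, 0.0227, 0.2597]
orientation: [-0.001, 0.705, 0.71, -0.0]
contact_force: [-0.2, 0.5, -3.9]
grip_width: 0.0096
gripper_force: 30.0
time: 5.9
position: [0.5742, 0.0198, 0.2606]
orientation: [-0.0, 0.706, 0.708, -0.0]
contact_force: [-0.8, -0.4, -2.6]
grip_width: 0.0095
gripper_force: 30.0
5.9 [0.5742 0.0198 0.2606] shift [ 0.003  -0.0001  0.0706] turn [-0.02  0.01  0.07] F [-0.8 -0.4 -2.6] M [-0.12 -0.07  0.02] w 0.0095 g 30.0 q [-0.01 -0.09  1.72 -0.    1.51 -0.01]
```

View pics/c1.png

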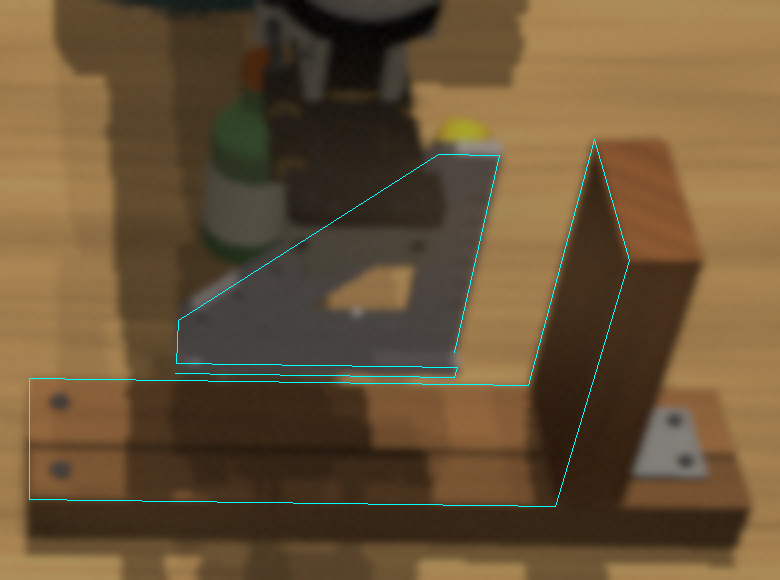

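The overlay agrees with the picture: the square is level in the hand and centred over the plate, with its heel well short of the stud. I'll lower it, slowly at the end.

```bash
python3 -m crank '[[0,0,0.02,0,0,0,255],[0,0,0.04,0,0,0,255],[0,0,0.055,0,0,0,255],[0,0,0.064,0,0,0,255],[0,0,0.066,0,0,0,255]]';python3 -m crank '[[0,0,0,0,0,0,255],[0,0,0.001,0,0,0,255],[0,0,0.002,0,0,0,255],[0,0,0.003,0,0,0,255],[0,0,0.003,0,0,0,255]]'
python3 -c "
from h import *
go([.5741,.0227,.188],1.573)"
```

```text
time: 6.45
position: [0.574, 0.0204, 0.1938]
orientation: [-0.0, 0.706, 0.709, -0.0]
contact_force: [0.3, -0.5, -3.2]
grip_width: 0.0095
gripper_force: 30.0
time: 6.95
position: [0.5743, 0.0206, 0.1918]
orientation: [0.0, 0.706, 0.709, 0.0]
contact_force: [0.4, -0.0, -3.6]
grip_width: 0.0097
gripper_force: 30.0
6.95 [0.5743 0.0206 0.1918] shift [ 0.0021 -0.0002  0.0038] turn [0.   0.   0.13] F [ 0.4 -0.  -3.6] M [-0.07 -0.09  0.04] w 0.0097 g 30.0 q [-0.01 -0.05  1.79 -0.    1.4  -0.01]
```

```bash
python3 -m crank '[[0,0,0.001,0,0,0,255],[0,0,0.002,0,0,0,255],[0,0,0.003,0,0,0,255],[0,0,0.003,0,0,0,255]]';python3 -m crank '[[0,0,0.0005,0,0,0,255],[0,0,0.001,0,0,0,255],[0,0,0.001,0,0,0,255]]'
python3 -c "
from h import *
go([.5741,.0227,.188],1.573)"
```

```text
time: 7.35
position: [0.5743, 0.0206, 0.1887]
orientation: [-0.0, 0.706, 0.709, 0.0]
contact_force: [-0.4, 0.6, -2.7]
grip_width: 0.0096
gripper_force: 30.0
time: 7.65
position: [0.5744, 0.0205, 0.1886]
orientation: [0.0, 0.706, 0.709, 0.0]
contact_force: [-3.1, -1.3, 6.8]
grip_width: 0.0097
gripper_force: 30.0
7.65 [0.5744 0.0205 0.1886] shift [ 0.0022 -0.0003  0.0006] turn [0.04 0.01 0.13] F [-3.1 -1.3  6.8] M [-0.12  0.61  0.03] w 0.0097 g 30.0 q [-0.01 -0.05  1.8  -0.    1.39 -0.01]
```

It's in contact (about 10 N down). Now I'll slide along tool x.

```bash
python3 -m crank '[[0,0,0,0,0,0,255],[0.005,0,0,0,0,0,255],[0.015,0,0,0,0,0,255],[0.025,0,0,0,0,0,255],[0.035,0,0,0,0,0,255]]';python3 -m crank '[[0.008,0,0,0,0,0,255],[0.014,0,0,0,0,0,255],[0.018,0,0,0,0,0,255],[0.018,0,0,0,0,0,255]]'
python3 -c "
from h import *
go([.5741,.0827,.188],1.573)"
```

```text
time: 8.15
position: [0.5745, 0.0556, 0.1887]
orientation: [0.001, 0.706, 0.709, 0.0]
contact_force: [0.1, -5.8, 4.5]
grip_width: 0.0097
gripper_force: 30.0
time: 8.55
position: [0.5744, 0.074, 0.1886]
orientation: [0.001, 0.705, 0.709, 0.001]
contact_force: [1.4, 1.0, 6.0]
grip_width: 0.0098
gripper_force: 30.0
8.55 [0.5744 0.074  0.1886] shift [ 0.0087 -0.0003  0.0006] turn [ 0.09 -0.    0.14] F [1.4 1.  6. ] M [ 0.04 -0.05  0.03] w 0.0098 g 30.0 q [ 0.08 -0.04  1.79 -0.    1.39  0.08]
```

```bash
python3 -m crank '[[0.0015,0,0,0,0,0,255],[0.003,0,0,0,0,0,255],[0.0045,0,0,0,0,0,255],[0.0055,0,0,0,0,0,255],[0.0065,0,0,0,0,0,255]]';python3 -m crank '[[0.0005,0,0,0,0,0,255],[0.001,0,0,0,0,0,255],[0.001,0,0,0,0,0,255]]'
```

```text
time: 9.05
position: [0.5744, 0.0797, 0.1887]
orientation: [0.001, 0.706, 0.709, 0.0]
contact_force: [-0.2, -6.3, 7.1]
grip_width: 0.0097
gripper_force: 30.0
time: 9.35
position: [0.5744, 0.0803, 0.1886]
orientation: [0.001, 0.706, 0.709, -0.0]
contact_force: [-0.4, -11.2, 6.7]
grip_width: 0.0098
gripper_force: 30.0
```

```bash
python3 -m crank '[[0.0005,0,0,0,0,0,255],[0.001,0,0,0,0,0,255],[0.001,0,0,0,0,0,255],[0.001,0,0,0,0,0,255]]'
python3 - <<'E'
from h import *
from station import vision
import cv2
go([.5741,.0827,.188],1.573)
p,d=vision.camera("scene")
p=p[:,:,::-1];cv2.imwrite("pics/e.png",cv2.resize(p[165:285,340:470],None,fx=5,fy=5,interpolation=cv2.INTER_CUBIC))
go([.5741,.0827,.188],1.573)
E
```

```text
time: 9.75
position: [0.5744, 0.0805, 0.1886]
orientation: [0.002, 0.706, 0.708, -0.001]
contact_force: [-0.3, -17.5, 6.9]
grip_width: 0.0098
gripper_force: 30.0
9.75 [0.5744 0.0805 0.1886] shift [ 0.0022 -0.0003  0.0006] turn [0.08 0.19 0.07] F [ -0.3 -17.5   6.9] M [-2.66 -0.05  0.07] w 0.0098 g 30.0 q [ 0.1  -0.04  1.79 -0.    1.39  0.09]
9.8 [0.5744 0.0805 0.1886] shift [ 0.0022 -0.0003  0.0006] turn [0.08 0.19 0.07] F [ -0.7 -18.6   7.2] M [-2.67 -0.02  0.03] w 0.0099 g 30.0 q [ 0.1  -0.04  1.79 -0.    1.39  0.09]
```

View pics/e.png

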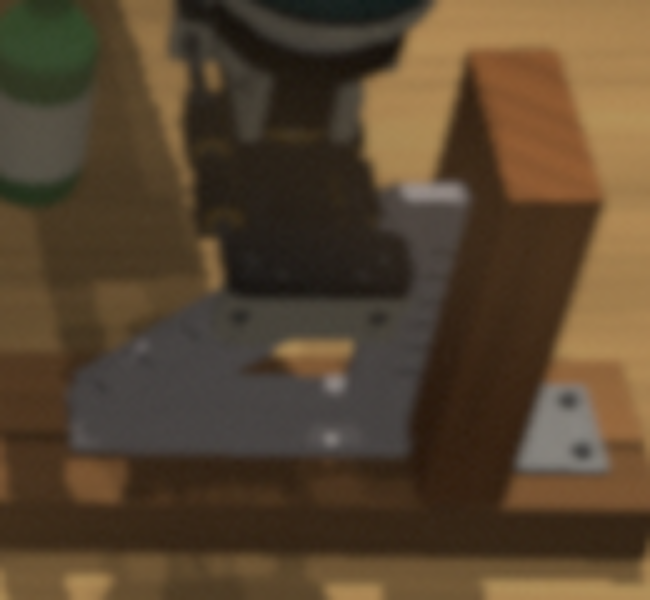

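The square sits on the plate with its upright edge (470,190)→(410,455) against the stud face. The forces are about 18 N into the stud and 10 N down, the tilt is under 0.2°, and the pose is steady. Handing in.

```bash
python3 -c "
from station import ticket
print(ticket.close_job())"
```

```text
the job is handed in; nothing more can be done
None
```

I handed the job in with the aluminium square still gripped, its fence down on the plate and its upright edge pressed on the stud (about 18 N into the stud, 10 N down); no verdict came back.

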